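# Set the battery charger's mode wheel to storage

### The job

The blue battery packs are going into storage: on the red charger, turn the mode wheel by the raised black bar on its hub until the yellow sector fills the small black-framed window, then let go. Leave the wheel of the grey charger as it is.

Things in the scene. Friction and masses are not known exactly. Their poses are not given: they have to be found in the camera images.
- mode_wheel (a joint): Angle (rad) of the red charger's mode wheel: 0 = yellow sector centred in the window, growing anticlockwise seen from above; range -1.2 to 1.8, starts at 0.75 to 1.4. Light friction (0.05 N m), stays where left. A white disc 136 mm across, flat on the charger, upper face 67 mm above the table, with sectors 47 degrees wide, anticlockwise yellow, green, red, blue, 90 degrees apart.
- wheel_grip (a point): Grip point on the wheel's vertical axis, 104 mm above the table: middle of the raised black bar on the red charger's wheel. Bar 56 mm long, 14 mm thick, upright sides, top at 118 mm; its hub 52 mm across, top at 74 mm. Turns with the wheel: x along the bar to the middle of the yellow sector (white stripe on the bar's top at this end), y across the bar, z up.
- window (a point): Centre of the red charger's window, 53 mm from the wheel's axis, 68 mm above the table: a 22 mm square opening in a fixed black frame over the wheel's rim (38 mm wide, 36 to 81 mm from the axis, top at 76 mm). x points level from the wheel's axis through the window, z up. The charger is a fixed red case 190 x 160 mm, 60 mm high, the wheel at its middle.
- spare_mark (a point): Middle of the yellow sector on the wheel of the other, grey charger: 55 mm from that wheel's axis, 68 mm above the table; x points outward from the axis. The grey charger is fixed and has the same shape, wheel, bar and window; its wheel must not be turned.

How it is judged:
By the outcome, as a careful person would: the job done as asked, in the order asked, and still so for the second after the job is handed in, with the robot touching nothing.
It also fails if it takes over 30 s, if anything falls off the work surface, if the arm or the gripper's body presses on something with over 40 N, if the wrist force passes 120 N, or if a joint passes its speed limit or range.

### The arm

A 7-joint arm with a two-finger parallel gripper is mounted at the origin on the work surface. World frame = base frame: x ahead of the robot, y to its left, z up, the work surface at z = 0. Lengths are in m, angles in rad, forces in N, time in s.
With the tool pointing down it reaches from about 0.425 to 0.925 m from the base axis. Payload 6.8 kg.
Tool frame: the origin (TCP) lies midway between the tips of the shut fingers; the grasp point (between the pads) lies 19 mm behind it; z points along the fingers, y is the line along which they close (so a half turn about z gives the same grasp; the last joint's range is limited). The gripper opens to 85 mm and grips with 20 to 120 N. Pads are 22 mm wide; open, the fingers measure 114 mm over their backs; the gripper's body (76 mm by 85 mm) begins 54 mm behind the grasp point. The pads swing forward as they close: fully open they stand 13 mm farther back than shut.
Start: joints at [-1.439, 0.477, 0.022, 1.555, -0.011, 1.109, -0.083], TCP at [0.16, 0.656, 0.231] pointing down, gripper open.
Joint ranges: [-2.96, 2.96], [-0.34, 2.1], [-1.41, 1.46], [0.24, 2.44], [-1.37, 4.51], [0.17, 1.92], [-2.96, 2.96]. Speed limits (rad/s): [2.39, 2.39, 3.14, 3.14, 3.14, 3.14, 3.14].

### API

Orientations are given as a unit quaternion [w, x, y, z].
In Python, from station import bot gives the robot as it stands.
- The arm moves only by the tool jog_arm, never from a script. Its argument "rows" is a list of rows, each an object of numbers: "fingers": the finger opening in mm, from 0 to 85.4; "x", "y", "z": the shift along the tool's x, y, z in mm; "ax", "ay", "az": the turn, a rotation vector about the tool's x, y, z in degrees. A call has exactly 8 rows; each row shifts and turns the commanded pose from where the row before left it, along the tool's axes as they then stand; what a row does not reach is not made up. A row lasts 1/10 s, in which the tool goes at most 50 mm and 8.59 degrees, less where a joint would pass 70% of its speed; a pose out of reach is approached as far as the arm can. A call with a gripper value outside its range is refused whole. The fingers move at their own pace and stop on an object; "force" is the grip in N (left out, the last holds). Time passes only in rows, so rows that do not move let the fingers close, or fill a call up. It gives the time, the measured TCP pose, the force, the opening and the grip force at its end, in the units of the state.
- bot.get_obs(): the state, without advancing time (a new reading comes with each control period).
- bot.read_camera(name): name is "side" or "top" or "wrist"; returns a dict with "pixels" (400x640x3 uint8, red, green, blue), "vertical_fov" (degrees; the focal length in pixels is half the picture's height over the tangent of half this angle, whatever the lens; pixels are square), "cx", "cy" (the principal point, pixels), "world_from_camera" (4x4, takes a point from camera to world coordinates). Camera axes: x right, y down, z forward; pixel columns grow to the right and rows downward; lengths in m; the calibration is good to about 2 mm. A picture is of the moment at which its call begins. There is no depth.
- bot.hand_in(): hands the job in; it is judged then, once.
The state is a dict: "t": time; "q": joint angles; "joint_vel": joint speeds; "joint_torque": joint torques, N m; "eef_pos": TCP position; "tool_rot": TCP orientation; "contact_force": force on the tool from outside, world axes, zero at the start; "torque": the same for the moment, N m; "gripper_width": opening from 0.0 (shut) to 1.0 (fully open); "grasp_force": force on a finger pad.
Only numpy, scipy, OpenCV 4.12 (cv2) and the standard library are available. Lean on these libraries where they do the work, as an engineer would, in place of code of your own. Each camera call takes 0.05 s, during which the arm holds its last target. There are 200 camera calls.

## Working session

There is one attempt and no reset: what is moved stays moved. The work goes in short steps, Python scripts to look and compute and a tool call to move; the robot and the scene stay as the last step left them, time stands still between calls to the robot, and variables do not carry over. Pictures are saved under pics/ and viewed, at most 10 in all, crops included, and the job is handed in when it is done.

Besides the shell and the picture viewer there is one more tool, called after "Call:" by a JSON object that holds its "name" and its "arguments", one argument or row to a line. jog_arm: Moves the arm, as the interface text tells. Its arguments: {"type":"object","properties":{"rows":{"type":"array","items":{"type":"object","properties":{"fingers":{"type":"number"},"x":{"type":"number"},"y":{"type":"number"},"z":{"type":"number"},"ax":{"type":"number"},"ay":{"type":"number"},"az":{"type":"number"}}}},"force":{"type":"number"}},"required":["rows"]}

```bash
mkdir -p pics
cat > h.py <<'E'
import numpy as np, cv2
from station import bot
def snap(n,f):
    c=bot.read_camera(n); cv2.imwrite(f'pics/{f}.png',c['pixels'][:,:,::-1]); np.save(f'pics/{f}.npy',{k:c[k] for k in c},allow_pickle=True); return c
def load(f): return np.load(f'pics/{f}.npy',allow_pickle=True).item()
def px2w(c,u,v,z):
    f=200/np.tan(np.radians(c['vertical_fov'])/2); T=np.array(c['world_from_camera'])
    d=T[:3,:3]@np.array([(u-c['cx'])/f,(v-c['cy'])/f,1]); o=T[:3,3]
    return o+d*(z-o[2])/d[2]
E
python3 - <<'E'
from h import *
c=snap('top','top1'); print(c['vertical_fov'],c['cx'],c['cy'],np.round(c['world_from_camera'],3))
o=bot.get_obs(); print(o['t'],o['eef_pos'],o['tool_rot'],o['q'])
E
```

```text
49.6926807520573 317.52141358339816 197.32690419307247 [[ 0.01  -0.998  0.064  0.505]
 [-1.    -0.01  -0.011  0.016]
 [ 0.012 -0.063 -0.998  1.092]
 [ 0.     0.     0.     1.   ]]
0.05 [0.16020502 0.65511067 0.23036767] [-3.83910146e-05  1.19624476e-01  9.92818819e-01 -8.81190997e-04] [-1.43908378  0.47774243  0.02234426  1.55644387 -0.01149636  1.10929865
 -0.08313009]
```

View pics/top1.png

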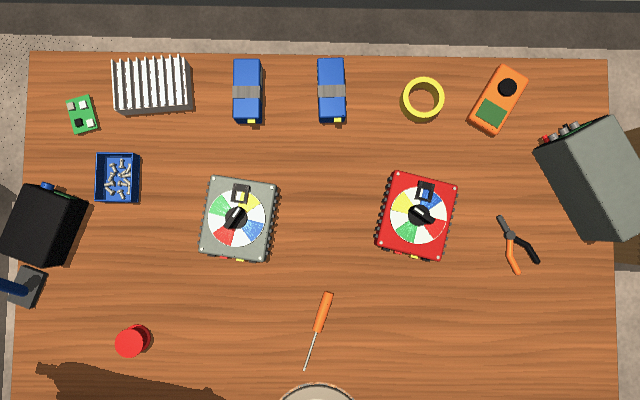

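The grey charger is at about (238,218) and the red one at (419,215). The red window at (426,191) shows blue, and the yellow sector lies to its left near (402,202).

Run:
```python
from h import *
c=load('top1'); im=c['pixels'][160:270,365:470,::-1]
cv2.imwrite('pics/crop1.png',cv2.resize(im,None,fx=5,fy=5,interpolation=cv2.INTER_CUBIC))
```

```text
(no output)
```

View pics/crop1.png

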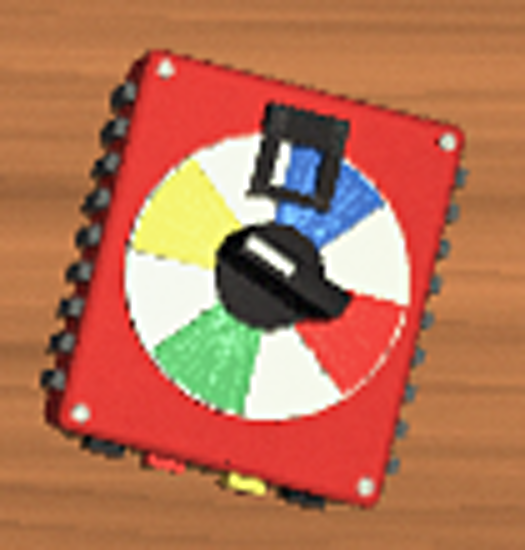

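Run:
```python
from h import *
from scipy.spatial.transform import Rotation as R
c=load('top1')
def P(u,v,z): return px2w(c,365+(u+.5)/5-.5,160+(v+.5)/5-.5,z)[:2]
s=[P(u,v,.06) for u,v in [(166,68),(448,142),(366,486),(81,413)]]
C=np.mean(s,0); print('centre screws',C)
print('centre disc',np.mean([P(126,275,.067),P(410,275,.067)],0)[1],np.mean([P(268,130,.067),P(268,420,.067)],0)[0])
a=lambda d:np.degrees(np.arctan2(d[1],d[0]))
print('case ang',a(s[0]-s[3]),a(s[1]-s[2]))
w=np.mean([P(u,v,.076) for u,v in [(265,103),(350,120),(330,208),(248,192)]],0); print('win',w,a(w-C),np.linalg.norm(w-C))
for n,pts in dict(y=[(132,248),(198,160)],b=[(383,206)],g=[(155,350),(243,416)],r=[(408,303),(345,397)]).items():
    print(n,[a(P(u,v,.067)-C) for u,v in pts])
print('bar',[a(P(*p,.118)-P(*q,.118)) for p,q in [((247,243),(285,270)),((270,235),(350,293))]])
r=R.from_quat(np.roll(bot.get_obs()['tool_rot'],-1)).as_matrix(); print(r.round(3)); print('tooly',a(r[:,1]))
```

```text
centre screws [ 0.53086583 -0.23575251]
centre disc -0.23532556146477357 0.5316255989216985
case ang -13.874260673104647 -13.943072819808028
win [ 0.58770176 -0.24772011] -11.890723849348412 0.058082229532883285
y [np.float64(79.02992946831593), np.float64(31.50183757844466)]
b [np.float64(-58.20165469120396)]
g [np.float64(123.2164756412538), np.float64(169.17457463289384)]
r [np.float64(-100.42151663597754), np.float64(-147.83895909668234)]
bar [np.float64(54.96755340901918), np.float64(54.39818657255753)]
[[-0.971  0.238 -0.   ]
 [ 0.238  0.971 -0.002]
 [-0.    -0.002 -1.   ]]
tooly 76.25912674742541
```

Wheel at about (0.531,-0.236), window direction -13.9°, yellow at about 55.4°, so the wheel needs about -69.3°. I'll swing round the base to it.

Call:
{"name": "jog_arm", "arguments": {
  "rows": [
    {"x":-48,"y":-6,"az":4.3,"fingers":50},
    {"x":-48,"y":-6,"az":4.3,"fingers":50},
    {"x":-48,"y":-6,"az":4.3,"fingers":50},
    {"x":-48,"y":-6,"az":4.3,"fingers":50},
    {"x":-48,"y":-6,"az":4.3,"fingers":50},
    {"x":-48,"y":-6,"az":4.3,"fingers":50},
    {"x":-48,"y":-6,"az":4.3,"fingers":50},
    {"x":-48,"y":-6,"az":4.3,"fingers":50}
  ]
}}

```text
invalid input
```

Call:
{"name": "jog_arm", "arguments": {
  "rows": [
    {"x":-46,"y":-6,"az":4.3,"fingers":50},
    {"x":-46,"y":-6,"az":4.3,"fingers":50},
    {"x":-46,"y":-6,"az":4.3,"fingers":50},
    {"x":-46,"y":-6,"az":4.3,"fingers":50},
    {"x":-46,"y":-6,"az":4.3,"fingers":50},
    {"x":-46,"y":-6,"az":4.3,"fingers":50},
    {"x":-46,"y":-6,"az":4.3,"fingers":50},
    {"x":-46,"y":-6,"az":4.3,"fingers":50}
  ]
}}

```text
invalid input
```

Call:
{"name": "jog_arm", "arguments": {
  "rows": [
    {"x":-48,"y":-6,"z":0,"ax":0,"ay":0,"az":4.3,"fingers":50},
    {"x":-48,"y":-6,"z":0,"ax":0,"ay":0,"az":4.3,"fingers":50},
    {"x":-48,"y":-6,"z":0,"ax":0,"ay":0,"az":4.3,"fingers":50},
    {"x":-48,"y":-6,"z":0,"ax":0,"ay":0,"az":4.3,"fingers":50},
    {"x":-48,"y":-6,"z":0,"ax":0,"ay":0,"az":4.3,"fingers":50},
    {"x":-48,"y":-6,"z":0,"ax":0,"ay":0,"az":4.3,"fingers":50},
    {"x":-48,"y":-6,"z":0,"ax":0,"ay":0,"az":4.3,"fingers":50},
    {"x":-48,"y":-6,"z":0,"ax":0,"ay":0,"az":4.3,"fingers":50}
  ]
}}

```text
t: 0.85
eef_pos: [0.4703, 0.4303, 0.2307]
tool_rot: [-0.0, 0.409, 0.912, -0.0]
contact_force: [0.9, 0.2, 0.1]
gripper_width: 0.585
grasp_force: 0.0
```

Call:
{"name": "jog_arm", "arguments": {
  "rows": [
    {"x":-46,"y":-5,"z":0,"ax":0,"ay":0,"az":4.2,"fingers":50},
    {"x":-46,"y":-5,"z":0,"ax":0,"ay":0,"az":4.2,"fingers":50},
    {"x":-46,"y":-5,"z":0,"ax":0,"ay":0,"az":4.2,"fingers":50},
    {"x":-45,"y":-5,"z":0,"ax":0,"ay":0,"az":4.2,"fingers":50},
    {"x":-45,"y":-5,"z":0,"ax":0,"ay":0,"az":4.2,"fingers":50},
    {"x":-45,"y":-5,"z":0,"ax":0,"ay":0,"az":4.2,"fingers":50},
    {"x":-45,"y":-5,"z":0,"ax":0,"ay":0,"az":4.2,"fingers":50},
    {"x":-44,"y":-5,"z":0,"ax":0,"ay":0,"az":4.2,"fingers":50}
  ]
}}

```text
t: 1.65
eef_pos: [0.5977, 0.0948, 0.2308]
tool_rot: [-0.0, 0.656, 0.755, -0.0]
contact_force: [0.7, 0.4, -0.1]
gripper_width: 0.588
grasp_force: 0.0
```

Call:
{"name": "jog_arm", "arguments": {
  "rows": [
    {"x":-43,"y":-5,"z":0,"ax":0,"ay":0,"az":4.2,"fingers":50},
    {"x":-43,"y":-5,"z":0,"ax":0,"ay":0,"az":4.2,"fingers":50},
    {"x":-43,"y":-5,"z":0,"ax":0,"ay":0,"az":4.2,"fingers":50},
    {"x":-43,"y":-5,"z":0,"ax":0,"ay":0,"az":4.2,"fingers":50},
    {"x":-43,"y":-5,"z":0,"ax":0,"ay":0,"az":4.2,"fingers":50},
    {"x":0,"y":0,"z":0,"ax":0,"ay":0,"az":8,"fingers":50},
    {"x":0,"y":0,"z":0,"ax":0,"ay":0,"az":6,"fingers":50},
    {"x":0,"y":0,"z":0,"ax":0,"ay":0,"az":0,"fingers":50}
  ]
}}

```text
t: 2.45
eef_pos: [0.5718, -0.1171, 0.2308]
tool_rot: [-0.0, 0.852, 0.524, -0.0]
contact_force: [0.8, 0.5, 0.8]
gripper_width: 0.586
grasp_force: 0.0
```

Run:
```python
from h import *
c=snap('wrist','w1')
o=bot.get_obs(); print(o['t'],o['eef_pos'],o['tool_rot'],o['q'])
```

```text
2.5 [ 0.57197068 -0.11670554  0.23082072] [-2.34396659e-04  8.50793801e-01  5.25499430e-01 -4.49784702e-04] [-0.41349969  0.37957118  0.65999132  1.81317549 -0.26624094  1.0399223
 -0.1156763 ]
```

View pics/w1.png

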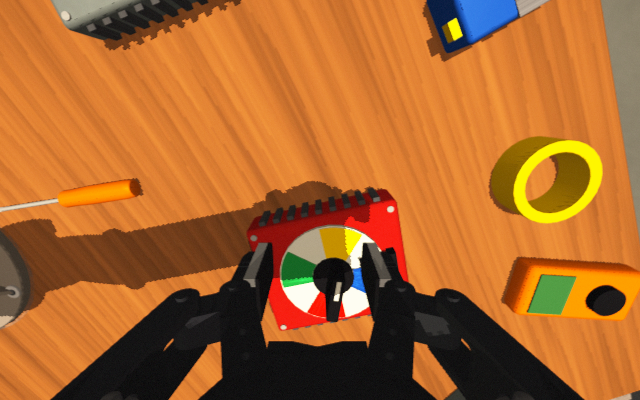

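The wrist view shows the red wheel at about (330,272), with the bar at (335,290) between the fingers. I'll move above it and check with a second measurement.

Call:
{"name": "jog_arm", "arguments": {
  "rows": [
    {"x":-42,"y":5.5,"z":0,"ax":0,"ay":0,"az":0,"fingers":50},
    {"x":-42,"y":5.5,"z":0,"ax":0,"ay":0,"az":0,"fingers":50},
    {"x":-41,"y":5.5,"z":0,"ax":0,"ay":0,"az":0,"fingers":50},
    {"x":0,"y":0,"z":0,"ax":0,"ay":0,"az":8,"fingers":50},
    {"x":0,"y":0,"z":40,"ax":0,"ay":0,"az":0,"fingers":50},
    {"x":0,"y":0,"z":0,"ax":0,"ay":0,"az":0,"fingers":50},
    {"x":0,"y":0,"z":0,"ax":0,"ay":0,"az":0,"fingers":50},
    {"x":0,"y":0,"z":0,"ax":0,"ay":0,"az":0,"fingers":50}
  ]
}}

```text
t: 3.3
eef_pos: [0.5316, -0.236, 0.1925]
tool_rot: [0.0, 0.886, 0.465, 0.0]
contact_force: [0.2, 0.1, 0.7]
gripper_width: 0.583
grasp_force: 0.0
```

Run:
```python
from h import *
c=snap('wrist','w2')
o=bot.get_obs(); print(o['t'],o['eef_pos'],o['tool_rot'],o['q'])
```

```text
3.35 [ 0.53165477 -0.23607399  0.19265987] [6.55008375e-04 8.85585292e-01 4.64475820e-01 6.88945631e-04] [-0.21752794  0.4316525   0.69521409  1.86004375 -0.33215501  0.96615226
  0.01923228]
```

View pics/w2.png

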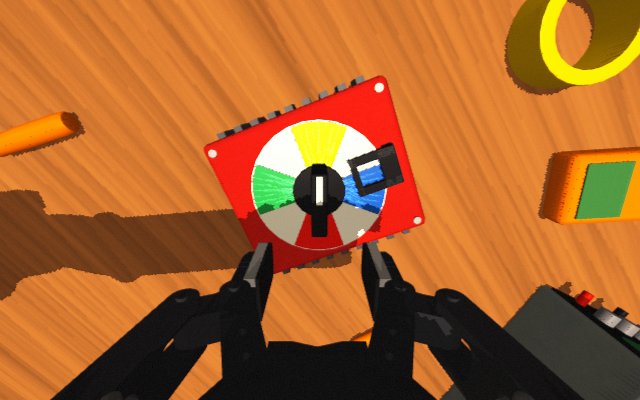

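The bar runs upright at column 319 (rows 165–236), the yellow sector spans (290–347, 122), and the window sits at (375,168).

Run:
```python
from h import *
c=load('w2')
a=lambda d:np.degrees(np.arctan2(d[1],d[0]))
P=lambda u,v,z:px2w(c,u,v,z)[:2]
s=[P(u,v,.06) for u,v in [(212,154),(379,88),(417,221)]]
C=(s[0]+s[2])/2; print('C',C,'ang',a(s[1]-s[2]),a(s[1]-s[0]))
print('disc y-ish',np.mean([P(251,186,.067),P(386,186,.067)],0),np.mean([P(319,120,.067),P(319,249,.067)],0))
print('yel',a(P(291,126,.067)-C),a(P(347,126,.067)-C))
print('bar',a(P(319.5,176,.118)-P(319.5,220,.118)),P(319.5,200,.118))
```

```text
C [ 0.53275897 -0.23573075] ang 76.00430266810305 -13.940706670294858
disc y-ish [ 0.53549287 -0.23156487] [ 0.53391322 -0.23467565]
yel 77.6969486768692 32.70405057783035
bar 55.53281078127038 [ 0.53718713 -0.22979793]
```

Call:
{"name": "jog_arm", "arguments": {
  "rows": [
    {"x":0,"y":0,"z":36,"ax":0,"ay":0,"az":0,"fingers":50},
    {"x":0,"y":0,"z":36,"ax":0,"ay":0,"az":0,"fingers":50},
    {"x":0,"y":0,"z":35,"ax":0,"ay":0,"az":0,"fingers":50},
    {"x":0,"y":0,"z":0,"ax":0,"ay":0,"az":0,"fingers":50},
    {"x":0,"y":0,"z":0,"ax":0,"ay":0,"az":0,"fingers":50},
    {"x":0,"y":0,"z":0,"ax":0,"ay":0,"az":0,"fingers":8},
    {"x":0,"y":0,"z":0,"ax":0,"ay":0,"az":0,"fingers":8},
    {"x":0,"y":0,"z":0,"ax":0,"ay":0,"az":0,"fingers":8}
  ],
  "force": 40
}}

```text
t: 4.15
eef_pos: [0.533, -0.2372, 0.0864]
tool_rot: [0.002, 0.886, 0.464, 0.002]
contact_force: [4.1, -3.2, 4.4]
gripper_width: 0.16
grasp_force: 44.0
```

Call:
{"name": "jog_arm", "arguments": {
  "rows": [
    {"x":0,"y":0,"z":0,"ax":0,"ay":0,"az":0,"fingers":8},
    {"x":0,"y":0,"z":0,"ax":0,"ay":0,"az":0,"fingers":8},
    {"x":0,"y":0,"z":0,"ax":0,"ay":0,"az":0,"fingers":8},
    {"x":0,"y":0,"z":0,"ax":0,"ay":0,"az":0,"fingers":8},
    {"x":0,"y":0,"z":0,"ax":0,"ay":0,"az":0,"fingers":8},
    {"x":0,"y":0,"z":0,"ax":0,"ay":0,"az":0,"fingers":8},
    {"x":0,"y":0,"z":0,"ax":0,"ay":0,"az":0,"fingers":8},
    {"x":0,"y":0,"z":0,"ax":0,"ay":0,"az":0,"fingers":8}
  ]
}}

```text
t: 4.95
eef_pos: [0.533, -0.2372, 0.0864]
tool_rot: [0.002, 0.886, 0.464, 0.002]
contact_force: [3.3, -2.0, 7.2]
gripper_width: 0.156
grasp_force: 44.4
```

Call:
{"name": "jog_arm", "arguments": {
  "rows": [
    {"x":0,"y":0,"z":0,"ax":0,"ay":0,"az":6,"fingers":8},
    {"x":0,"y":0,"z":0,"ax":0,"ay":0,"az":6,"fingers":8},
    {"x":0,"y":0,"z":0,"ax":0,"ay":0,"az":6,"fingers":8},
    {"x":0,"y":0,"z":0,"ax":0,"ay":0,"az":6,"fingers":8},
    {"x":0,"y":0,"z":0,"ax":0,"ay":0,"az":6,"fingers":8},
    {"x":0,"y":0,"z":0,"ax":0,"ay":0,"az":6,"fingers":8},
    {"x":0,"y":0,"z":0,"ax":0,"ay":0,"az":0,"fingers":8},
    {"x":0,"y":0,"z":0,"ax":0,"ay":0,"az":0,"fingers":8}
  ]
}}

```text
t: 5.75
eef_pos: [0.5323, -0.2363, 0.0863]
tool_rot: [0.0, 0.986, 0.167, 0.002]
contact_force: [0.0, 1.8, 12.6]
gripper_width: 0.158
grasp_force: 45.2
```

Call:
{"name": "jog_arm", "arguments": {
  "rows": [
    {"x":0,"y":0,"z":0,"ax":0,"ay":0,"az":6,"fingers":8},
    {"x":0,"y":0,"z":0,"ax":0,"ay":0,"az":6,"fingers":8},
    {"x":0,"y":0,"z":0,"ax":0,"ay":0,"az":6,"fingers":8},
    {"x":0,"y":0,"z":0,"ax":0,"ay":0,"az":6,"fingers":8},
    {"x":0,"y":0,"z":0,"ax":0,"ay":0,"az":6,"fingers":8},
    {"x":0,"y":0,"z":0,"ax":0,"ay":0,"az":3.2,"fingers":8},
    {"x":0,"y":0,"z":0,"ax":0,"ay":0,"az":0,"fingers":8},
    {"x":0,"y":0,"z":0,"ax":0,"ay":0,"az":0,"fingers":8}
  ]
}}

```text
t: 6.55
eef_pos: [0.5323, -0.2352, 0.0863]
tool_rot: [-0.001, 0.993, -0.121, 0.001]
contact_force: [-1.5, 4.7, 15.4]
gripper_width: 0.157
grasp_force: 45.7
```

Call:
{"name": "jog_arm", "arguments": {
  "rows": [
    {"x":0,"y":0,"z":0,"ax":0,"ay":0,"az":0,"fingers":40},
    {"x":0,"y":0,"z":0,"ax":0,"ay":0,"az":0,"fingers":40},
    {"x":0,"y":0,"z":0,"ax":0,"ay":0,"az":0,"fingers":40},
    {"x":0,"y":0,"z":0,"ax":0,"ay":0,"az":0,"fingers":40},
    {"x":0,"y":0,"z":-20,"ax":0,"ay":0,"az":0,"fingers":40},
    {"x":0,"y":0,"z":-40,"ax":0,"ay":0,"az":0,"fingers":40},
    {"x":0,"y":0,"z":-45,"ax":0,"ay":0,"az":0,"fingers":40},
    {"x":0,"y":0,"z":0,"ax":0,"ay":0,"az":0,"fingers":40}
  ]
}}

```text
t: 7.35
eef_pos: [0.5331, -0.2384, 0.1944]
tool_rot: [0.001, 0.993, -0.122, 0.004]
contact_force: [-0.5, -0.2, -0.6]
gripper_width: 0.469
grasp_force: 0.0
```

Run:
```python
from h import *
c=snap('wrist','w3')
o=bot.get_obs(); print(o['t'],o['eef_pos'],o['tool_rot'],o['joint_vel'].round(3))
```

```text
7.4 [ 0.53210765 -0.23702644  0.19181786] [ 3.67870787e-04  9.92597091e-01 -1.21429720e-01  2.38793893e-03] [ 0.016  0.039 -0.057  0.052 -0.021 -0.015  0.012]
```

View pics/w3.png

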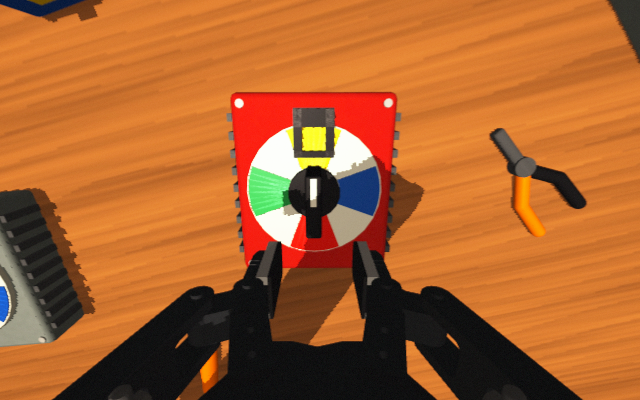

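Yellow fills the window at (314,138) and shows evenly on both sides of the frame. The gripper is clear of the charger.

```bash
python3 -c "
from station import bot
print(bot.hand_in())"
```

```text
the job is handed in; nothing more can be done
None
```

I turned the red charger's wheel until yellow filled the window, checked it by camera, then released it and handed the job in at about 7.4 s. I never touched the grey charger.

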